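Spring check of a laser mirror mount

TASK

A mirror mount from the laser cutter stands on the table for a check of its two springs. With the fingertips press the yellow corner pad straight down until that corner's black pointer is level with the red band on its scale, keep it there for a full second without going past the band, and let the corner spring back up; then do the same with the blue corner pad and its red band. Press one corner at a time, do not touch the mirror, pick nothing up and leave the things round the mount where they are.

Things in the scene. Friction and masses are not known exactly. Their poses are not given: they have to be found in the camera images.
- mount: Mirror mount, fixed to the table: dark base 132x132x14, bright square tilt plate 118x118x8 above it (top 52 mm up). Origin on the table under the plate's centre. In its frame, mm: ball joint (-45, 45), always on the robot's side; yellow pad (45, 45); blue pad (-45, -45); white scale posts, 10x10, 64 high, 5 mm graduations, at (103, 45) for yellow and (-45, -103) for blue.
- pad_yellow: Round yellow pressing pad on the plate's corner, 28 wide, 22 flat on top, 8 high, 90 mm from the ball joint. Origin: centre of its flat top, 60 mm above the table at rest; tilts with the plate. A spring holds it up: pressing takes 1.8 N to start and 0.56 N more per mm (4.6 to 8.2 N at the red band), hard stop after 15 mm; let go, it springs back.
- pad_blue: Round blue pressing pad on the plate's corner, 28 wide, 22 flat on top, 8 high, 90 mm from the ball joint. Origin: centre of its flat top, 60 mm above the table at rest; tilts with the plate. A spring holds it up: pressing takes 1.8 N to start and 0.56 N more per mm (4.6 to 8.2 N at the red band), hard stop after 15 mm; let go, it springs back.
- pointer_yellow (a point): Tip of the thin black pointer (2 thick) that juts out from the yellow corner towards its scale post, 140 mm from the ball joint and so moving 1.56 times as far as the pad; 48 mm above the table at rest. Pressing the other corner does not move it.
- pointer_blue (a point): Tip of the thin black pointer (2 thick) that juts out from the blue corner towards its scale post, 140 mm from the ball joint and so moving 1.56 times as far as the pad; 48 mm above the table at rest. Pressing the other corner does not move it.
- band_yellow: Red band (clip of 8 mm height, 15x20) set on the yellow corner's white scale post, 8 to 18 mm below the resting pointer. Origin: on the post's axis at the band's mid-height, the height that the yellow pointer tip has to reach; z up. The pointer stops 2 mm short of its face and passes it freely.
- band_blue: Red band (clip of 8 mm height, 15x20) set on the blue corner's white scale post, 8 to 18 mm below the resting pointer. Origin: on the post's axis at the band's mid-height, the height that the blue pointer tip has to reach; z up. The pointer stops 2 mm short of its face and passes it freely.
- tilt_yellow (a joint): Tilt of the plate at its yellow corner: 0 at rest (up), grows as the corner is pressed, stop at 0.17 rad; 0.01 rad = 0.9 mm at the pad and 1.4 mm at the pointer
- tilt_blue (a joint): Tilt of the plate at its blue corner: 0 at rest (up), grows as the corner is pressed, stop at 0.17 rad; 0.01 rad = 0.9 mm at the pad and 1.4 mm at the pointer
- mirror: Round mirror, 48 in diameter, in a black ring at the middle of the plate, 57 mm above the table (3 mm lower than the pads). Must not be touched. Origin: centre of its underside.
- nut: Loose bystander: dark steel hexagon nut, 35x39x19, lying flat (mm); origin at the centre of its underside. Leave it alone.
- gas_cup_a: Loose bystander: small pinkish ceramic gas cup standing upright, 19 wide, 42 high (mm); origin at the centre of its underside. Leave it alone.
- gas_cup_b: Loose bystander: larger pinkish ceramic gas cup standing upright, 23 wide, 45 high (mm); origin at the centre of its underside. Leave it alone.
- tube_piece: Loose bystander: dark square steel tube offcut lying down, 40x85x40 (mm); origin at the centre of its underside. Leave it alone.
- tape: Loose bystander: yellow tape measure, 63x97x37 (mm); origin at the centre of its underside. Leave it alone.
- angle_bracket: Loose bystander: dark steel angle bracket with a hole, 45x40x40 (mm); origin at the centre of its underside. Leave it alone.

How it is judged (in metres and radians):
On the way, in this order (a step that is already met when the one before it is completed fails the run):
1. yellow corner pressed by a finger on its pad, its pointer level with the red band (within 4 mm of the band's mid-height) for 0.8 s, the blue corner staying up (joint under 0.03 rad) (z of pointer_yellow in the frame of band_yellow between -0.004 and 0.004 m and contact force between the fingers and pad_yellow above 0.5 N and value of joint tilt_blue below 0.03 rad), for 0.8 s.
2. yellow corner let go and sprung back up (value of joint tilt_yellow below 0.015 rad), for 0.1 s.
3. blue corner pressed by a finger on its pad, its pointer level with the red band (within 4 mm of the band's mid-height) for 0.8 s, the yellow corner staying up (joint under 0.03 rad) (z of pointer_blue in the frame of band_blue between -0.004 and 0.004 m and contact force between the fingers and pad_blue above 0.5 N and value of joint tilt_yellow below 0.03 rad), for 0.8 s.
4. blue corner let go and sprung back up (value of joint tilt_blue below 0.015 rad), for 0.1 s.
At the end, for the whole second after the job is handed in: Both corners are back up at rest (joints under 0.015 rad), and every bystander stands within 12 mm of where it was (value of joint each of tilt_yellow, tilt_blue below 0.015 rad and distance of each of nut, gas_cup_a, gas_cup_b, tube_piece, tape, angle_bracket from where it was at the start of the episode below 0.012 m); the robot touches nothing.
It fails at once if the yellow pointer goes past its red band (more than 2.5 mm below the band's lower edge) (z of pointer_yellow in the frame of band_yellow below -0.0065 m).
It fails at once if the blue pointer goes past its red band (more than 2.5 mm below the band's lower edge) (z of pointer_blue in the frame of band_blue below -0.0065 m).
It fails at once if the mirror is touched (contact force between any of the fingers, the arm and mirror above 0.3 N).
It fails at once if a bystander is shifted or lifted by more than 12 mm (distance of any of nut, gas_cup_a, gas_cup_b, tube_piece, tape, angle_bracket from where it was at the start of the episode above 0.012 m).
It also fails if it takes over 48 s, if anything falls off the work surface, if the arm or the gripper's body presses on something with over 40 N, if the wrist force passes 120 N, or if a joint passes its speed limit or range.

ROBOT

A 6-joint arm with a two-finger parallel gripper is mounted at the origin on a cart in front of the work surface, level with it; the furniture and walls round the work are solid. World frame = base frame: x ahead of the robot, y to its left, z up, the work surface at z = 0. Lengths are in mm, angles in rad, forces in N, time in s.
With the tool pointing down it reaches from about 350 to 975 mm from the base axis. Payload 7.1 kg.
Tool frame: the origin (TCP) lies on the front face of the gripper's body, between the roots of the fingers; the fingertips stand 80 mm ahead of it and the grasp point (between the pads) lies 61 mm ahead of it (env.tips_ahead is the distance from the TCP to the fingertips, in mm); z points along the fingers, y is the direction in which the jaws open and shut (so a half turn about z gives the same grasp; the last joint's range is limited). The gripper opens to 88 mm and grips with 3 to 60 N. Pads are 20 mm wide; open, the fingers measure 115 mm over their backs; the gripper's body (75 mm by 178 mm) begins 61 mm behind the grasp point.
Start: joints at [1.327, 0.423, 1.63, -0, 1.089, -0.019], TCP at [139.289, 609.265, 302.675] pointing down, gripper open.
Joint ranges: [-3, 3], [-0.9, 2.11], [0.09, 2.58], [-1.31, 4.45], [0.11, 2.69], [-2.54, 2.54]. Speed limits (rad/s): [2.39, 2.39, 3.01, 3.14, 3.14, 3.14].

INTERFACE

Orientations are given as a unit quaternion [x, y, z, w].
In Python, from station import env, set_gripper, viewer, workorder gives the robot as it stands. Calls block until the motion is done:
- env.reach(position, orientation): joint-space move of the TCP to a pose.
- env.move_l(position, rot=None, rate=150, f_stop=None): straight line of the TCP; rot=None keeps the orientation; rate is the mean speed in mm/s. With f_stop (N) it stops when the force on the tool has changed by that much, and returns True; else False.
- env.move_joints(angles): joint-space move.
- set_gripper(opening): finger opening in mm; the grip force is fixed at half the most; returns when the fingers have stopped.
- env.hold(seconds).
- env.ik(position, orientation): joint angles nearest the present ones, or None.
- env.read_state(): the state.
- viewer.camera(name): name is "scene" or "top" or "wrist"; returns the picture (400x640x3 uint8, blue, green, red); there is no depth.
- viewer.camera_params(name): a dict with "fx", "fy", "cx", "cy" (pixels), "pose" (4x4, takes a point from camera to world coordinates); the wrist camera has in their place "tool_from_camera" (4x4, takes a point from camera to tool coordinates, whose origin is the TCP and whose axes are the flange's). Camera axes: x right, y up, looking along -z (the intrinsics and any distortion apply to the point x, -y, -z); pixel columns grow to the right and rows downward; lengths in mm; the calibration is good to about 2 mm. The wrist camera is an equidistant fisheye: a pixel r from the principal point sees the ray r / f radians off the axis. A picture is of the moment at which its call begins: read the wrist's pose just before it. camera_params takes no time and is no camera call.
A pose or a line that the arm cannot do raises env.IKError and nothing moves.
- workorder.sign_off(): hands the job in, once; it reports no verdict.
The state is a dict: "time_s": time; "qpos": joint angles; "dq": joint speeds; "tau": joint torques, N m; "tool_pos": TCP position; "orientation": TCP orientation; "force": force on the tool from outside, world axes, zero at the start; "wrist_torque": the same for the moment, N m; "width": finger opening in mm.
Only numpy, scipy, OpenCV 4.12 (cv2) and the standard library are available. Lean on these libraries where they do the work, as an engineer would, in place of code of your own. Each camera call takes 0.05 s, during which the arm holds its last target. There are 200 camera calls.

## Working session

There is one attempt and no reset: what is moved stays moved. The work goes in short steps, each a Python script; the robot and the scene stay as the last script left them, time stands still between calls to the robot, and variables do not carry over. Pictures are saved under pics/ and viewed, about 8 in all and at most 12, crops included, and the job is handed in when it is done.

```bash
mkdir -p pics; ls
python3 - <<'E'
from station import env, set_gripper, viewer, workorder
import cv2, numpy as np
np.set_printoptions(suppress=True,precision=4)
for n in("scene","top"):
    im=viewer.camera(n); cv2.imwrite(f"pics/{n}0.png",im); print(n,viewer.camera_params(n))
s=env.read_state(); print(s)
E
```

```text
pics
scene {'fx': 500.0070607243088, 'fy': 500.0070607243088, 'cx': 319.36995274037116, 'cy': 200.32001866729885, 'pose': array([[ -0.8737,   0.2123,  -0.4378, 139.3403],
       [ -0.4865,  -0.3648,   0.7939, 969.6112],
       [  0.0088,   0.9066,   0.422 , 489.3857],
       [  0.    ,   0.    ,   0.    ,   1.    ]])}
top {'fx': 379.27266298020476, 'fy': 379.27266298020476, 'cx': 322.3061585185225, 'cy': 195.2812315346891, 'pose': array([[  0.002 ,   0.9943,  -0.1066, 472.4904],
       [ -1.    ,   0.0028,   0.0074, 188.9856],
       [  0.0077,   0.1066,   0.9943, 919.1274],
       [  0.    ,   0.    ,   0.    ,   1.    ]])}
{'time_s': 0.1, 'qpos': array([ 1.327 ,  0.4238,  1.6306, -0.    ,  1.0886, -0.019 ]), 'dq': array([-0.0011, -0.0005, -0.0002, -0.0002, -0.    ,  0.0004]), 'tau': array([  0.0001, -54.5615, -27.4327,   0.0645,   0.0189,  -0.    ]), 'tool_pos': array([139.2209, 608.9042, 301.9655]), 'orientation': array([ 0.1122,  0.9937, -0.0007, -0.0001]), 'force': array([-0.2334, -1.4023, -0.0473]), 'wrist_torque': array([-0.0076, -0.0164,  0.0181]), 'width': 87.4798632902099}
```

View pics/top0.png

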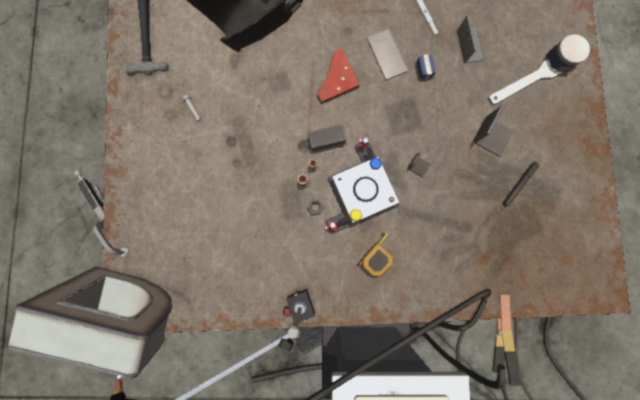

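View pics/scene0.png

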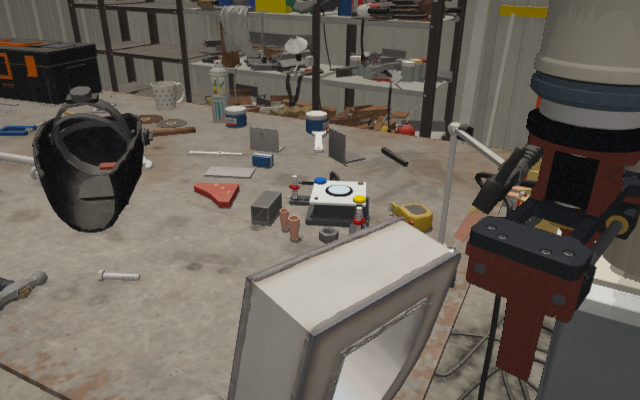

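The top view shows the mount at (365,190), yellow pad (356,215), blue pad (376,163), yellow post (333,225) and blue post (364,143). The two gas cups, nut and tape lie nearby, all low. The scene view shows both red bands small, at about (359,222) and (294,188), with the arm clear on the right.

```bash
cat > h.py <<'E'
from station import env, set_gripper, viewer, workorder
import cv2, numpy as np
from scipy.spatial.transform import Rotation as R
np.set_printoptions(suppress=True,precision=3)
def ray(p,uv,T=None):
    u,v=uv
    x=(u-p["cx"])/p["fx"]; y=(v-p["cy"])/p["fy"]
    if T is not None:   # equidistant fisheye
        r=np.hypot(x,y); k=np.sin(r)/max(r,1e-9); d=np.array([x*k,-y*k,-np.cos(r)])
    else: T=p["pose"]; d=np.array([x,-y,-1.])
    d=T[:3,:3]@d; return T[:3,3], d/np.linalg.norm(d)
def plane(o,d,z): return o+d*(z-o[2])/d[2]
def wrist(name):
    s=env.read_state(); im=viewer.camera("wrist"); p=viewer.camera_params("wrist")
    T=np.eye(4); T[:3,:3]=R.from_quat(s["orientation"]).as_matrix(); T[:3,3]=s["tool_pos"]
    T=T@p["tool_from_camera"]; cv2.imwrite(f"pics/{name}.png",im); np.save(f"pics/{name}.npy",T); return im,p,T
def pix(p,T,X):
    c=T[:3,:3].T@(np.asarray(X,float)-T[:3,3]); x,y,z=c[0],-c[1],-c[2]
    r=np.hypot(x,y); k=np.arctan2(r,z)/max(r,1e-9); return np.array([p["cx"]+p["fx"]*k*x,p["cy"]+p["fy"]*k*y])
def mask(im,col):
    h=cv2.cvtColor(im,cv2.COLOR_BGR2HSV); H,S,V=cv2.split(h)
    r={"yellow":(H>24)&(H<35),"blue":(H>100)&(H<125),"red":(H<8)|(H>172)}[col]
    return (r&(S>140)&(V>90)).astype(np.uint8)
def blobs(m,mn=5):
    n,_,st,c=cv2.connectedComponentsWithStats(m); return [(c[i],st[i]) for i in range(1,n) if st[i,4]>=mn]
E
python3 - <<'E'
from h import *
p=viewer.camera_params("top"); im=cv2.imread("pics/top0.png")
for col in("yellow","blue","red"):
    for c,st in blobs(mask(im,col)[125:250,300:410]):
        c=c+[300,125]; print(col,c,st[4],plane(*ray(p,c),60 if col!="red" else 45))
g=(cv2.cvtColor(im,cv2.COLOR_BGR2GRAY)>170).astype(np.uint8)[150:230,325:405]
k=max(blobs(g),key=lambda b:b[1][4]); m=cv2.findContours(g,0,2)[0]; m=max(m,key=cv2.contourArea)
r=cv2.minAreaRect(m); print(r); print(plane(*ray(p,np.array(r[0])+[325,150]),52))
w=viewer.camera_params("wrist"); print(w)
E
```

```text
yellow [355.585 214.585] 82 [520.813 107.002  60.   ]
blue [375.16  162.827] 81 [640.097  61.033  60.   ]
red [362.056 144.611] 18 [686.437  89.117  45.   ]
red [328.818 225.273] 11 [496.932 167.328  45.   ]
red [334.333 227.917] 12 [490.902 154.655  45.   ]
((40.36598205566406, 38.94845199584961), (50.767311096191406, 50.66577911376953), 66.03750610351562)
[580.444  83.236  52.   ]
{'fx': 309.70691628693146, 'fy': 309.70691628693146, 'cx': 322.3205053694288, 'cy': 198.94174194690845, 'tool_from_camera': array([[  0.   ,   0.962,   0.272,  74.09 ],
       [  1.   ,  -0.   ,  -0.   ,   0.449],
       [ -0.   ,   0.272,  -0.962, -82.271],
       [  0.   ,   0.   ,   0.   ,   1.   ]])}
```

```bash
cat >> h.py <<'E'
Y=np.array([520.8,107.0,60]); B=np.array([640.1,61.0,60])
yaw=np.arctan2(*(Y-B)[[1,0]])-np.pi/4
ex=np.array([np.cos(yaw),np.sin(yaw),0]); ey=np.array([-ex[1],ex[0],0]); C=(Y+B)/2*[1,1,0]
YB=C+103*ex+45*ey; BB=C-45*ex-103*ey
def pose(tip,a,t=0):
    z=np.array([0,0,-np.cos(t)])-np.sin(t)*a; x=np.cos(t)*a-[0,0,np.sin(t)]
    return tip-env.tips_ahead*z, R.from_matrix(np.c_[x,np.cross(z,x),z]).as_quat()
E
python3 - <<'E'
from h import *
print(np.degrees(yaw),YB,BB,env.tips_ahead)
for n,P,dirs in(("y",Y,(ey,-ey)),("b",B,(ex,-ex))):
  for a in dirs:
    print(n,a,[(round(t,1),env.ik(*pose(P+[0,0,h],a,t)) is not None) for h in(80,) for t in(0,.3,.5,.7,.9,1.1)])
set_gripper(0)
env.move_l(env.read_state()["tool_pos"]+[0,0,40])
a=ey; best=max(t for t in(0,.3,.5,.7,.9) if env.ik(*pose(Y+[0,0,80],a,t)) is not None)
env.reach(*pose(Y+[0,0,160],a,0)); env.reach(*pose(Y+[0,0,80],a,best)); env.hold(.3)
im,p,T=wrist("wy"); print(best,env.read_state()["time_s"],pix(p,T,YB+[0,0,40]),pix(p,T,Y),T[:3,3])
E
```

```text
113.91423042612165 [497.56  159.916   0.   ] [692.849  84.616   0.   ] 80.0
y [-0.914 -0.405  0.   ] [(0, True), (0.3, True), (0.5, False), (0.7, True), (0.9, True), (1.1, True)]
y [ 0.914  0.405 -0.   ] [(0, True), (0.3, True), (0.5, True), (0.7, True), (0.9, True), (1.1, True)]
b [-0.405  0.914  0.   ] [(0, True), (0.3, True), (0.5, True), (0.7, True), (0.9, True), (1.1, True)]
b [ 0.405 -0.914 -0.   ] [(0, False), (0.3, True), (0.5, True), (0.7, True), (0.9, True), (1.1, True)]
0.9 7.45 [401.262 109.351] [321.947 129.707] [362.893  37.241 182.82 ]
```

View pics/wy.png

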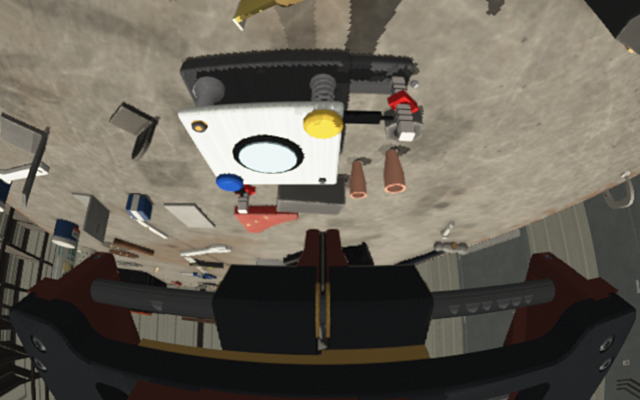

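Wrist view, with world-up pointing down in the image. The yellow pad is at (322,124), its pointer ends at about (382,117), the red band is at (403,101) and the white post top at (405,130). The view sits about 5 px off the prediction, so I'll work relative to it.

Run:
```python
from h import *
im=cv2.imread("pics/wy.png"); c=im[70:150,300:440][::-1,::-1]
a=cv2.resize(c,None,fx=5,fy=5,interpolation=cv2.INTER_CUBIC); cv2.imwrite("pics/wyc.png",a)
p=viewer.camera_params("wrist"); T=np.load("pics/wy.npy")
for z in(64,48,44,40,36,32,28,0): print(z,pix(p,T,YB+[0,0,z]),pix(p,T,YB+[0,0,z]+5*ey-5*ex))
for c,st in blobs(mask(im,"yellow")[70:200,300:440]): print(c+[300,70],st[4], "pred",pix(p,T,Y))
print("pointer",pix(p,T,Y-[0,0,12]+(140-90)*ex))
for c,st in blobs(mask(im,"red")[70:150,300:440]): print(c+[300,70],st)
```

```text
64 [405.828 136.301] [400.416 131.925]
48 [402.772 117.954] [397.443 113.372]
44 [402.015 113.606] [396.708 108.986]
40 [401.262 109.351] [395.978 104.697]
36 [400.513 105.187] [395.253 100.504]
32 [399.769 101.113] [394.534  96.406]
28 [399.031  97.128] [393.82  92.4 ]
0 [394.038  71.58 ] [389.013  66.8  ]
[321.644 128.529] 463 pred [321.947 129.707]
pointer [392.317 117.321]
[402.323 100.798] [ 88  20  31  24 347]
```

View pics/wyc.png

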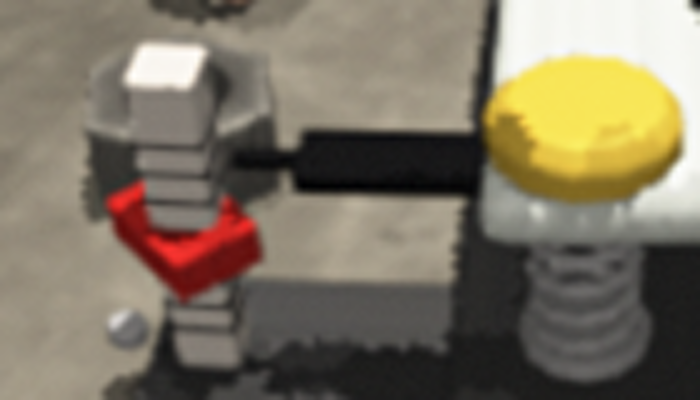

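Run:
```python
from h import *
im=cv2.imread("pics/wy.png")[70:150,300:440][::-1,::-1]
H,S,V=cv2.split(cv2.cvtColor(im,cv2.COLOR_BGR2HSV))
m=(((H<10)|(H>170))&(S>120)&(V>60))[34:62,18:56]
for i,r in enumerate(m): print((i+34)*5,''.join('#' if x else '.' for x in r))
a=cv2.resize(im[30:64,14:60],None,fx=17,fy=17,interpolation=cv2.INTER_CUBIC); cv2.imwrite("pics/wyd.png",a)
```

```text
170 ......................................
175 ......................................
180 ........###...........................
185 ......#####...........................
190 ....#######...........................
195 ...########................##.........
200 ...########...............####........
205 ...########...............####........
210 ....########..............#####.......
215 ....########..............######......
220 .....#######.............########.....
225 .....########...........#########.....
230 .....#############################....
235 ......############################....
240 .......###########################....
245 ........##########################....
250 .........#########################....
255 ..........########################....
260 ...........######################.....
265 ............####################......
270 .............##################.......
275 ..............###############.........
280 ...............###########............
285 ................########..............
290 .................#####................
295 ..................##..................
300 ......................................
305 ......................................
```

View pics/wyd.png

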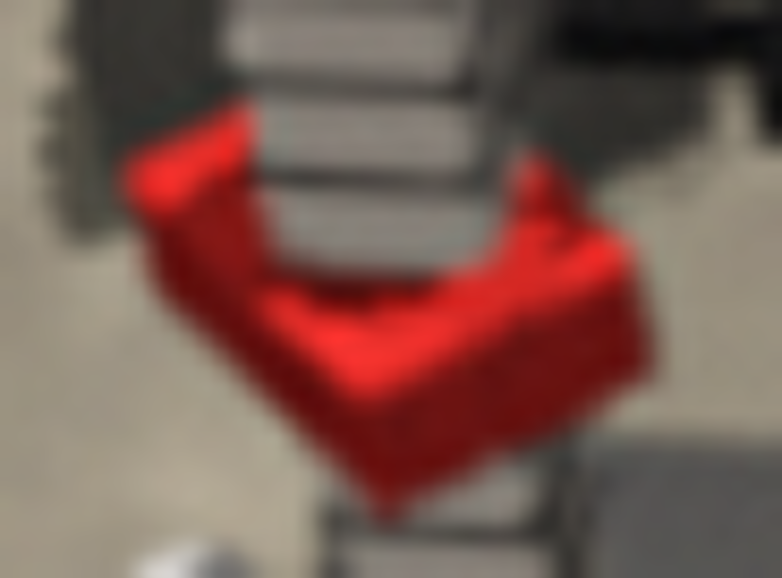

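Band centre lies near z ≈ 34.3: the mid of its opposite corners gives 34.7 and the scale lines give 33.9. The post top and pointer tip project to within 1 px of where they should be. So the pointer must drop about 13.7 mm. Next I press yellow.

```bash
cat >> h.py <<'E'
def approach(P,a,u):   # u: outward direction from the ball joint
    tip=P+3*u; pos,q=pose(tip+[0,0,25],a)
    env.reach(pos,q); env.hold(.3); s0=env.read_state(); f0=s0["force"][2]
    hit=env.move_l(pos-[0,0,32],rate=10,f_stop=1.5); s=env.read_state()
    print("hit",hit,"tip z",s["tool_pos"]-[0,0,80],"dF",s["force"][2]-f0,s["time_s"]); return f0
E
python3 - <<'E'
from h import *
pos,q=pose(Y+[0,0,110],ey); env.reach(pos,q)
f0=approach(Y,ey,ex)
print("f0",f0)
E
```

```text
hit True tip z [519.372 109.819  58.006] dF 0.25464894889442247 13.4917
f0 0.8538384066935151
```

Run:
```python
from h import *
def rd(l):
    F=[];
    for _ in range(6): env.hold(.05); s=env.read_state(); F.append(s["force"])
    print(l,s["tool_pos"],np.mean(F,0),np.std(F,0)[2],s["time_s"]); return s
s=rd("now"); x,y,z=s["tool_pos"]
env.move_l([x,y,z-2.5],rate=10); s=rd("-2.5")
im,p,T=wrist("py1")
print("pred tip z48",pix(p,T,Y-[0,0,12]+50*ex),"post top",pix(p,T,YB+[0,0,64]),"band34",pix(p,T,YB+[0,0,34.3]),pix(p,T,Y))
u,v=pix(p,T,YB+[0,0,40]).astype(int); c=im[max(v-45,0):v+45,max(u-75,0):u+45]; print(max(u-75,0),max(v-45,0))
cv2.imwrite("pics/py1c.png",cv2.resize(c,None,fx=6,fy=6,interpolation=cv2.INTER_CUBIC))
```

```text
now [519.275 109.783 137.931] [0.34  0.674 1.07 ] 0.4007526767556978 13.7917
-2.5 [519.278 109.832 135.487] [0.326 2.376 2.475] 0.4290108511672869 14.4917
pred tip z48 [398.756 240.276] post top [418.16 251.34] band34 [405.417 232.051] [316.13  249.637]
332 190
```

View pics/py1c.png

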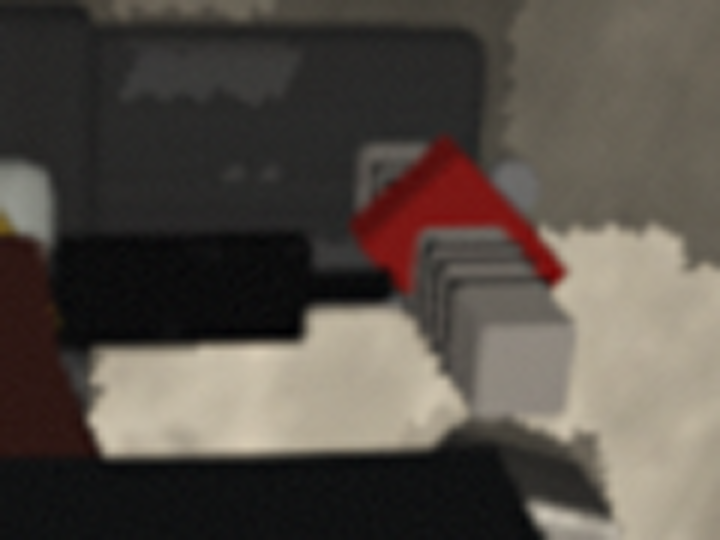

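The crop shows the pointer tip at (396.5,237.2), against a resting prediction of (398.8,240.3). That is a drop of about 5 mm, still above the band. The post top agrees to 0.5 px. I'll press on in steps, measuring the pointer numerically.

```bash
cat >> h.py <<'E'
def tipz(im,p,T,P,u,name=None,k=6):
    # dark row profile along the thin pointer (mean over 38..46 mm from pad) at candidate z
    g=cv2.cvtColor(im,cv2.COLOR_BGR2GRAY).astype(np.float32); best=[]
    for d in np.arange(0,20,.25):
        th=d/140; pts=[pix(p,T,P+(np.array([0,0,-12])+[0,0,-(90+r)*th])+u*r) for r in np.arange(42,49,.5)]
        m=np.float32(pts); best.append(cv2.remap(g,m[:,:1].copy(),m[:,1:].copy(),1).mean())
    best=np.array(best); i=np.where(best<best.min()+8)[0]; return i.mean()*.25,best
def rd(l):
    F=[]
    for _ in range(4): env.hold(.03); s=env.read_state(); F.append(s["force"][2])
    print(l,"tool",s["tool_pos"],"Fz %.2f"%np.mean(F),"t",s["time_s"]); return s
E
python3 - <<'E'
from h import *
p=viewer.camera_params("wrist")
d,b=tipz(cv2.imread("pics/wy.png"),p,np.load("pics/wy.npy"),Y,ex); print("rest",d,b[::4].round())
d,b=tipz(cv2.imread("pics/py1.png"),p,np.load("pics/py1.npy"),Y,ex); print("py1",d,b[::4].round())
x,y,z=env.read_state()["tool_pos"]
env.move_l([x,y,133],rate=10); rd("133"); im,p,T=wrist("py2"); d,b=tipz(im,p,T,Y,ex); print("py2",d,b[::4].round())
E
```

```text
rest 0.375 [ 13.  22.  50.  63.  67.  74.  90. 113. 129. 136. 140. 141. 139. 137.
 135. 134. 135. 134. 135. 137.]
py1 5.125 [85. 48. 21. 11.  9. 10. 11. 12. 17. 24. 33. 42. 47. 49. 49. 47. 46. 43.
 40. 37.]
133 tool [519.242 109.884 133.009] Fz 3.89 t 15.0667
py2 9.0 [101.  76.  56.  48.  38.  27.  18.  13.  11.  11.  11.  13.  17.  28.
  38.  46.  47.  46.  43.  40.]
```

Run:
```python
from h import *
x,y,z=env.read_state()["tool_pos"]
env.move_l([x,y,130.4],rate=10); rd("130.4"); im,p,T=wrist("py3"); d,b=tipz(im,p,T,Y,ex); print("py3",d,b[::4].round())
u,v=pix(p,T,YB+[0,0,40]).astype(int); c=im[v-40:v+40,u-70:u+40]
s=viewer.camera("scene"); cv2.imwrite("pics/sc3.png",s)
a=cv2.resize(c,None,fx=6,fy=6,interpolation=cv2.INTER_CUBIC)
sp=cv2.resize(s[190:250,320:400],(660,480),interpolation=cv2.INTER_CUBIC)[:,:140*0+660]
s0=cv2.imread("pics/scene0.png")[195:245,335:385]; s1=s[195:245,335:385]
row=np.hstack([cv2.resize(q,(330,330),interpolation=cv2.INTER_CUBIC) for q in(s0,s1)])
out=np.vstack([a[:270*0+300] if 0 else cv2.resize(a,(360,262)).copy() if 0 else a]); 
out=np.vstack([cv2.resize(a,(660,480)),row]); out=cv2.resize(out,(int(660*.74),int(810*.74))); cv2.imwrite("pics/cmp3.png",out); print(out.shape,u-70,v-40)
```

```text
130.4 tool [519.235 109.966 130.386] Fz 5.03 t 15.6583
py3 12.875 [112.  79.  65.  60.  61.  59.  57.  51.  40.  26.  17.  12.  12.  13.
  13.  15.  19.  25.  31.  36.]
(599, 488, 3) 339 198
```

View pics/cmp3.png

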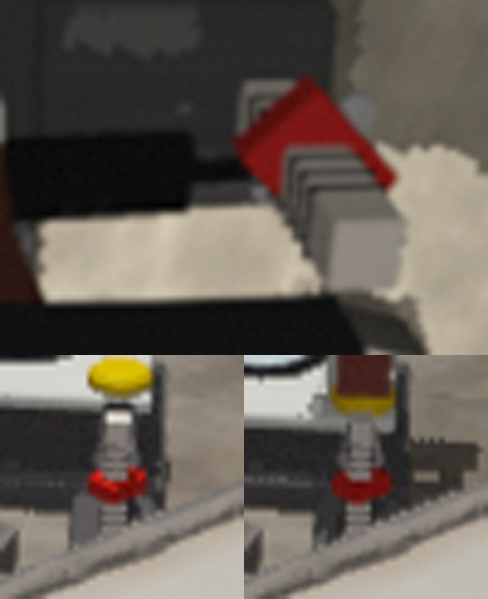

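The pointer tip now sits beside the band's near corner, at display pixel (238,170), and the estimated drop is 12.9 mm. I'll lower it slightly, hold for more than 1 s, release, and then take an unloaded force reading.

Run:
```python
from h import *
p=viewer.camera_params("wrist");T=np.load("pics/py3.npy")
for z in(30,34,38): print(z,pix(p,T,YB+[0,0,z]))
x,y,z=env.read_state()["tool_pos"]
env.move_l([x,y,130.0],rate=10); env.hold(.7); im,p,T=wrist("py4"); print("py4",tipz(im,p,T,Y,ex)[0]); env.hold(.7); rd("held")
env.move_l([x,y,165],rate=60); env.hold(.3); rd("free"); im,p,T=wrist("py5"); print("rest",tipz(im,p,T,Y,ex)[0])
```

```text
30 [405.509 232.49 ]
34 [407.048 234.808]
38 [408.64 237.21]
py4 13.375
held tool [519.284 110.    130.026] Fz 5.15 t 17.5917
free tool [519.187 109.968 164.818] Fz 0.08 t 18.7583
rest 1.0
```

The held image gives a 12.4–13.4 mm drop, against about 13.7 mm wanted. The force reading (5.1 N) suggests a smaller drop. I'll recheck the band geometry without moving, and then do a second, slightly deeper yellow press that satisfies both estimates.

Run:
```python
from h import *
p=viewer.camera_params("wrist");T=np.load("pics/wy.npy")
def orig(X,Yp): return 139-((X+.5)/17-.5+14)+300, 79-((Yp+.5)/17-.5+30)+70
for zt in(36,38,40):
    L,F,Rr=[plane(*ray(p,orig(*c),T),zt) for c in((128,170),(365,400),(632,245))]
    l,f,r=[plane(*ray(p,orig(*c),T),zt-8) for c in((155,285),(390,515),(655,365))]
    print(zt,"sides",[np.linalg.norm(v).round(1) for v in(F-L,Rr-F,f-l,r-f)],"cos",(F-L)@(Rr-F)/np.linalg.norm(F-L)/np.linalg.norm(Rr-F),"centre-axis in mount",[((c-YB)@ex,(c-YB)@ey) for c in((L+Rr)/2,(l+r)/2)])
x,y,z=env.read_state()["tool_pos"]
env.move_l([x,y,140],rate=60); env.move_l([x,y,128.9],rate=10); env.hold(.6); im,p,T=wrist("py6"); print("py6",tipz(im,p,T,Y,ex)[0]); env.hold(.6); rd("held")
env.move_l([x,y,175],rate=80); env.hold(.2); rd("free")
```

```text
36 sides [np.float64(20.2), np.float64(14.6), np.float64(20.3), np.float64(14.6)] cos -0.0771815064348329 centre-axis in mount [(np.float64(2.7010104774911716), np.float64(-2.196970668436836)), (np.float64(3.0090662094427194), np.float64(-3.5038380827977496))]
38 sides [np.float64(20.0), np.float64(14.4), np.float64(20.0), np.float64(14.4)] cos -0.0771815064348311 centre-axis in mount [(np.float64(1.8801989458834134), np.float64(0.187335348553213)), (np.float64(2.2266888794303736), np.float64(-1.2258537275789674))]
40 sides [np.float64(19.7), np.float64(14.2), np.float64(19.7), np.float64(14.2)] cos -0.07718150643483125 centre-axis in mount [(np.float64(1.0593874142756319), np.float64(2.5716413655432104)), (np.float64(1.4443115494180274), np.float64(1.0521306276398152))]
py6 15.0
held tool [519.157 110.35  129.036] Fz 5.80 t 22.0167
free tool [519.029 109.961 174.632] Fz -0.01 t 23.075
```

The band's corners form a 20×14.5 rectangle centred on the post axis at z ≈ 34.4. The second press read 14–15 mm drop, so yellow is done. On to blue.

Run:
```python
from h import *
env.reach(*pose(B+[0,0,140],ex,.3)); env.reach(*pose(B+[0,0,75],ex,.9)); env.hold(.3)
im,p,T=wrist("wb"); print(env.read_state()["time_s"])
for z in(64,48,44,40,36,32,28): print(z,pix(p,T,BB+[0,0,z]))
print("pointer",pix(p,T,B-[0,0,12]-50*ey),"tipz",tipz(im,p,T,B,-ey)[0],"pad",pix(p,T,B),[c for c,s in blobs(mask(im,"blue"),60)])
u,v=pix(p,T,BB+[0,0,40]).astype(int); v0=max(v-25,0);u0=u-30
c=im[v0:v0+45,u0:u0+60]; cv2.imwrite("pics/wbd.png",cv2.resize(c,None,fx=13,fy=13,interpolation=cv2.INTER_CUBIC)[::-1,::-1]); print(u0,v0)
```

```text
25.7667
64 [405.768 140.63 ]
48 [402.645 121.892]
44 [401.871 117.45 ]
40 [401.101 113.102]
36 [400.335 108.848]
32 [399.574 104.686]
28 [398.818 100.615]
pointer [391.961 121.662] tipz 0.375 pad [320.889 134.694] [array([321.388, 130.177])]
371 88
```

View pics/wbd.png

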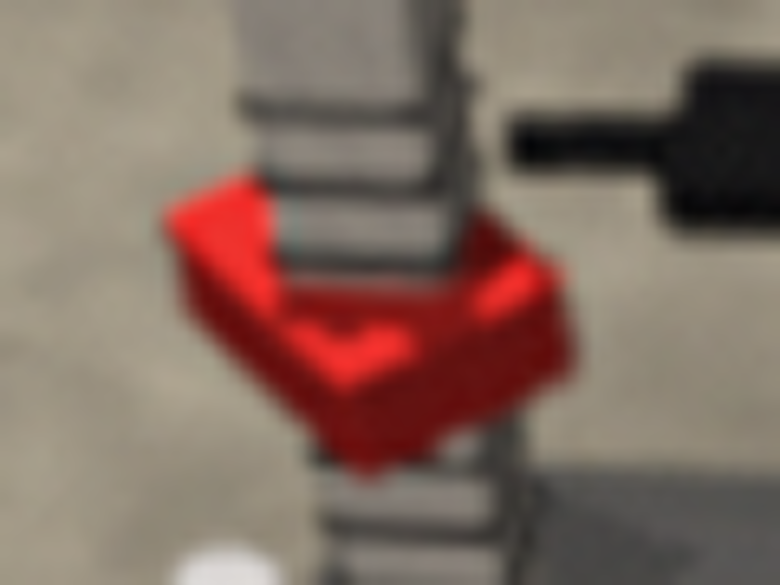

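The post's graduation lines are at y 105, 187 and 262, the pointer tip is at (510,143), and the band corners are L (165,217)/(188,312), R (562,270)/(578,375) and front (347,390)/(372,478). The band mid comes out near z ≈ 37.

Run:
```python
from h import *
p=viewer.camera_params("wrist");T=np.load("pics/wb.npy")
def orig(X,Y_): return (779-X+.5)/13-.5+371, (584-Y_+.5)/13-.5+88
for m in(35,36,37,38):
    L,F,Rr=[plane(*ray(p,orig(*c),T),m+4) for c in((165,217),(347,390),(562,270))]
    l,r=[plane(*ray(p,orig(*c),T),m-4) for c in((188,312),(578,375))]
    c=(L+Rr+l+r)/4-BB; print(m,"sides",np.linalg.norm(F-L),np.linalg.norm(Rr-F),"off out,cam",-c@ey,c@ex)
env.reach(*pose(B+[0,0,80],ex,.3)); f0=approach(B,ex,-ey); rd("c")
s=env.read_state(); x,y,z=s["tool_pos"]
env.move_l([x,y,134.5],rate=10); rd("134.5"); im,p,T=wrist("pb1"); print("pb1",tipz(im,p,T,B,-ey)[0])
```

```text
35 sides 20.021160605706218 14.907299492447644 off out,cam 1.9217479903904873 -2.2255797947188105
36 sides 19.878069565697434 14.800757168048705 off out,cam 1.5122966171511434 -1.0119032882248213
37 sides 19.734978525688756 14.694214843649801 off out,cam 1.102845243911886 0.2017732182690829
38 sides 19.591887485679973 14.587672519250862 off out,cam 0.6933938706726286 1.4154497247629871
hit True tip z [643.055  62.321  57.129] dF 2.046901829167027 29.6583
c tool [643.04   62.307 137.049] Fz 1.56 t 29.7917
134.5 tool [643.234  62.365 134.624] Fz 3.17 t 30.3083
pb1 8.125
```

Run:
```python
from h import *
x,y,z=env.read_state()["tool_pos"]
env.move_l([x,y,132.2],rate=10); env.hold(.1); rd("132.2"); im,p,T=wrist("pb2"); print("pb2",tipz(im,p,T,B,-ey)[0])
print("tip pred d=11.2",pix(p,T,B-[0,0,12+11.2]-50*ey),"top",pix(p,T,BB+[0,0,64]))
u,v=pix(p,T,BB+[0,0,40]).astype(int); c=im[v-40:v+40,u-70:u+40]
cv2.imwrite("pics/pb2c.png",cv2.resize(c,None,fx=6,fy=6,interpolation=cv2.INTER_CUBIC)); print(u-70,v-40)
```

```text
132.2 tool [643.381  62.375 132.299] Fz 4.25 t 30.975
pb2 11.25
tip pred d=11.2 [394.85  235.872] top [418.677 253.768]
337 197
```

View pics/pb2c.png

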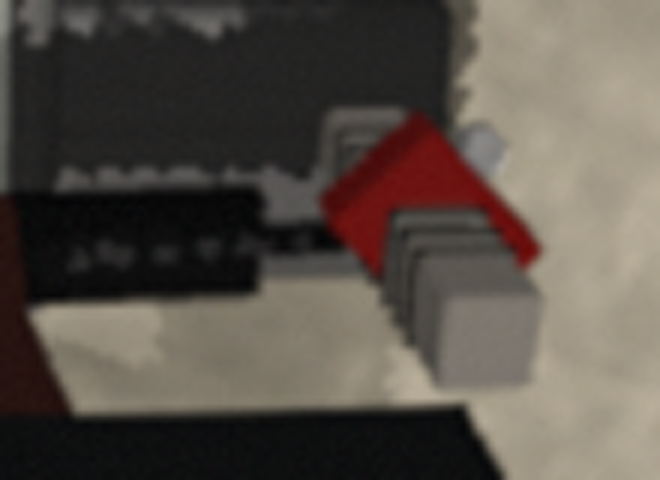

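The pointer tip is at about (394,236), matching the prediction for an 11.2 mm drop to within 1 px. The post top is 0.5 px off. I'll hold here, go 0.8 mm deeper and hold again (the force-based estimate also puts that within the band), then release and check.

Run:
```python
from h import *
x,y,z=env.read_state()["tool_pos"]
env.hold(1.0); rd("h1"); env.move_l([x,y,131.4],rate=10); env.hold(1.1); rd("h2"); im,p,T=wrist("pb3"); print("pb3",tipz(im,p,T,B,-ey)[0])
env.move_l([x,y,165],rate=60); env.hold(.3); rd("free"); im,p,T=wrist("pb4"); print("rest blue",tipz(im,p,T,B,-ey)[0])
env.move_l([x,y,220],rate=120); env.hold(.3); rd("clear")
im=viewer.camera("top"); cv2.imwrite("pics/top1.png",im); s=viewer.camera("scene"); cv2.imwrite("pics/scene1.png",s)
d=cv2.absdiff(im,cv2.imread("pics/top0.png")).max(2); s0=cv2.imread("pics/scene0.png")
a=np.hstack([cv2.resize(q[180:250,240:440],(400,140)) for q in(s0,s)]); b=np.hstack([cv2.resize(q[110:290,290:440],(400,450)) for q in(cv2.imread("pics/top0.png"),im)])
cv2.imwrite("pics/end.png",np.vstack([a,b]))
```

```text
h1 tool [643.34   62.383 132.249] Fz 4.09 t 32.1583
h2 tool [643.394  62.375 131.408] Fz 3.98 t 33.6417
pb3 12.5
free tool [643.334  62.376 164.806] Fz 0.52 t 34.8333
rest blue 1.25
clear tool [643.279  62.368 219.579] Fz 0.18 t 35.925
```

View pics/end.png

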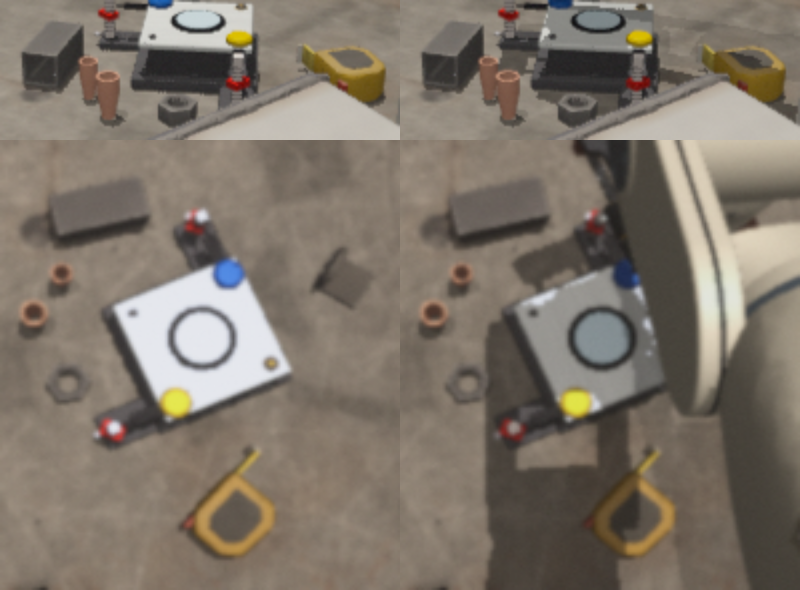

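Before/after views match: bystanders unmoved, both pads up. The blue force reading was lower than expected, and there is time left, so I'll do one slightly deeper blue press as insurance. Its bounded worst case is about 14 mm, against a limit of 17.7 mm.

Run:
```python
from h import *
x,y,z=env.read_state()["tool_pos"]
env.move_l([x,y,142],rate=110); env.move_l([x,y,130.6],rate=10); env.hold(.5)
im,p,T=wrist("pb5"); print("pb5",tipz(im,p,T,B,-ey)[0]); env.hold(.5); rd("h3")
env.move_l([x,y,200],rate=80); env.hold(.3); rd("free")
workorder.sign_off()
```

```text
pb5 13.625
h3 tool [643.439  62.394 130.645] Fz 4.58 t 39.3583
free tool [643.301  62.399 199.813] Fz -0.18 t 40.8083
the job is handed in; nothing more can be done
```

I pressed yellow and then blue down to their red bands with the closed fingertips, held each for over a second, let each spring back, and handed the job in at about 41 s. No verdict is reported, so the checks below are my own measurements.

| Corner | Band mid-height (z) | Drop needed | First press | Second press |
|---|---|---|---|---|
| Yellow | 34.4 mm | 13.6 mm | 13.4 mm drop, 1.4 s | 15.0 mm drop, 1.2 s |
| Blue | 36.8 mm | 11.2 mm | 11.25 mm drop for 1.0 s, then 12.5 mm for 1.1 s | 13.6 mm drop, about 1.1 s |

- **Accuracy:** the drops are raw wrist-image readings. The same method read 1.0–1.25 mm with the corners at rest, so the true drops are probably about 1 mm less. That puts every hold within the ±4 mm tolerance.
- **Second presses:** I added a deeper press on each corner as insurance.
- **End state:** after the first blue release, before/after pictures from the top and scene cameras showed both pads up and the bystanders where they were. The angle bracket was hidden in the final top view, so I could not check it. After the last blue press I took no picture; the force on the tool was back to about zero.
- **What disagreed:** the wrist force was lower than the spring figures give for these drops. It read 5.1–5.8 N for yellow, where about 6.5–7 N was expected. It read 4.0–4.6 N for blue, where about 5.5–6 N was expected. I relied on the images and the tool travel, which agreed with each other. If the force were right instead, the first yellow hold and all the blue holds would have stopped short of the band.

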